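Snap shut the filled sample boxes

ROBOT

A 6-joint arm with a two-finger parallel gripper is mounted at the origin on the work surface. World frame = base frame: x ahead of the robot, y to its left, z up, the work surface at z = 0. Lengths are in mm, angles in rad, forces in N, time in s.
With the tool pointing down it reaches from about 275 to 1000 mm from the base axis. Payload 8.4 kg.
Tool frame: the origin (TCP) lies on the centre line of the jaws, within the pads' length; the fingertips stand 22 mm ahead of it and the grasp point (between the pads) lies 3 mm ahead of it; z points along the fingers, y is the direction in which the jaws open and shut (so a half turn about z gives the same grasp; the last joint's range is limited). The gripper opens to 85 mm and grips with 20 to 120 N. Pads are 22 mm wide; open, the fingers measure 114 mm over their backs; the gripper's body (76 mm by 85 mm) begins 54 mm behind the grasp point. The pads swing forward as they close: fully open they stand 13 mm farther back than shut.
Start: joints at [-1.207, 0.353, 1.633, -0, 1.155, -0.002], TCP at [223.559, -583.652, 253.281] pointing down, gripper open.
Joint ranges: [-2.63, 2.63], [-0.92, 2.1], [0.06, 2.66], [-1.3, 4.44], [0, 2.69], [-3.02, 3.02]. Speed limits (rad/s): [2.22, 2.22, 2.79, 3.14, 3.14, 3.14].

INTERFACE

Orientations are given as [roll, pitch, yaw] about the fixed x, y, z axes, in that order (R = Rz(yaw) Ry(pitch) Rx(roll)).
In Python, from rig import r gives the robot as it stands.
- The arm moves only by the tool carry_out, never from a script. Its argument "rows" is text: rows parted by semicolons, each of 5 numbers parted by spaces: the opening, from 0 (shut) to 1 (fully open), then the shift along the tool's x, y, z in units of 30 mm (1.0 is 30 mm), then the turn about the tool's z in units of 8 degrees (1.0 is 8 degrees). A call has 1 to 12 rows; each row shifts and turns the commanded pose from where the row before left it, along the tool's axes as they then stand; what a row does not reach is not made up. A row lasts 1/8 s, in which the tool goes at most 62.5 mm and 10.7 degrees, less where a joint would pass 70% of its speed; a pose out of reach is approached as far as the arm can. A call is refused whole if a number of a shift passes 1 or a number of a turn 1, either way. A call with a gripper value outside its range is refused whole. The fingers move at their own pace and stop on an object; "newtons" is the grip in N (left out, the last holds). Time passes only in rows, so rows that do not move let the fingers close. It gives the time, the measured TCP pose, the force and the opening at its end, in the units of the state.
- r.sense(): the state, without advancing time (a new reading comes with each control period).
- r.grab_frame(name): name is "scene" or "top"; returns the picture (384x512x3 uint8, blue, green, red); there is no depth.
- r.get_calibration(name): a dict with "intrinsics" (3x3 intrinsics, pixels), "k1" (the pictures are not rectified: a ray, as slopes to the right and down, at radius r is drawn at 1 + k1 r^2 times it, then the intrinsics apply), "position" and "rotation" of the camera in the world. Camera axes: x right, y up, looking along -z (the intrinsics and any distortion apply to the point x, -y, -z); pixel columns grow to the right and rows downward; lengths in mm; the calibration is good to about 2 mm. A picture is of the moment at which its call begins. get_calibration takes no time and is no camera call.
- r.sign_off(): hands the job in, once; it reports no verdict.
The state is a dict: "clock": time; "qpos": joint angles; "qvel": joint speeds; "joint_efforts": joint torques, N m; "eef_pos": TCP position; "tcp_rot": TCP orientation; "contact_force": force on the tool from outside, world axes, zero at the start; "wrist_torque": the same for the moment, N m; "opening": opening from 0.0 (shut) to 1.0 (fully open).
Only numpy, scipy, OpenCV 4.12 (cv2) and the standard library are available. Lean on these libraries where they do the work, as an engineer would, in place of code of your own. Each camera call takes 0.05 s, during which the arm holds its last target.

TASK

Three sample boxes with clear hinged covers stand open on the storeroom desk. Press down the covers of the two boxes that have a jar inside until their catches click and hold them fully shut; leave the empty box standing open for the next sample, and do not disturb the jars or the other things on the desk.

Things in the scene. Friction and masses are not known exactly. Their poses are not given: they have to be found in the camera images.
- box_a: One of three identical white plastic sample boxes screwed to the desk, 90 mm (x) by 76 (y) by 62 tall, walls and floor 5 mm, open on top, on a 110 by 100 by 3 mm steel foot. Origin: centre of its underside, z up. Its clear cover hinges on top of the -x wall (nearer the robot); a spring ball catch is in the middle of the +x wall.
- lid_a (a joint): Hinge of box_a's clear cover (plate 112 by 76 by 4 mm): 0 = level, shut; grows as the free +x end rises, to 1.05 rad. Starts at 0.55 to 0.9. A weak spring lifts it: let go lower, it rises to about 0.5. At about 0.07 its bead must ride over the catch's ball, which takes 6 to 12 N at the tab (more nearer the hinge); pressed on below about 0.035 it snaps to 0 and stays.
- lid_a_tab (a point): Point to press on the cover of box_a: on its upper face, middle of its width, 100 mm from the hinge line (the plate ends at 112 mm and overhangs the box's +x wall). It moves with the cover; its z is the cover's outward normal, its x points from the hinge to the free end. Shut, it is 66.5 mm above the desk.
- lid_a_hinge (a point): On the hinge line of the cover of box_a, in the middle of its width: 45 mm from the box's centre on its -x side, 62.5 mm above the desk. The cover's upper face is 4 mm above the hinge line when shut.
- box_b: One of three identical white plastic sample boxes screwed to the desk, 90 mm (x) by 76 (y) by 62 tall, walls and floor 5 mm, open on top, on a 110 by 100 by 3 mm steel foot. Origin: centre of its underside, z up. Its clear cover hinges on top of the -x wall (nearer the robot); a spring ball catch is in the middle of the +x wall.
- lid_b (a joint): Hinge of box_b's clear cover (plate 112 by 76 by 4 mm): 0 = level, shut; grows as the free +x end rises, to 1.05 rad. Starts at 0.55 to 0.9. A weak spring lifts it: let go lower, it rises to about 0.5. At about 0.07 its bead must ride over the catch's ball, which takes 6 to 12 N at the tab (more nearer the hinge); pressed on below about 0.035 it snaps to 0 and stays.
- lid_b_tab (a point): Point to press on the cover of box_b: on its upper face, middle of its width, 100 mm from the hinge line (the plate ends at 112 mm and overhangs the box's +x wall). It moves with the cover; its z is the cover's outward normal, its x points from the hinge to the free end. Shut, it is 66.5 mm above the desk.
- lid_b_hinge (a point): On the hinge line of the cover of box_b, in the middle of its width: 45 mm from the box's centre on its -x side, 62.5 mm above the desk. The cover's upper face is 4 mm above the hinge line when shut.
- box_c: One of three identical white plastic sample boxes screwed to the desk, 90 mm (x) by 76 (y) by 62 tall, walls and floor 5 mm, open on top, on a 110 by 100 by 3 mm steel foot. Origin: centre of its underside, z up. Its clear cover hinges on top of the -x wall (nearer the robot); a spring ball catch is in the middle of the +x wall.
- lid_c (a joint): Hinge of box_c's clear cover (plate 112 by 76 by 4 mm): 0 = level, shut; grows as the free +x end rises, to 1.05 rad. Starts at 0.55 to 0.9. A weak spring lifts it: let go lower, it rises to about 0.5. At about 0.07 its bead must ride over the catch's ball, which takes 6 to 12 N at the tab (more nearer the hinge); pressed on below about 0.035 it snaps to 0 and stays.
- lid_c_tab (a point): Point to press on the cover of box_c: on its upper face, middle of its width, 100 mm from the hinge line (the plate ends at 112 mm and overhangs the box's +x wall). It moves with the cover; its z is the cover's outward normal, its x points from the hinge to the free end. Shut, it is 66.5 mm above the desk.
- lid_c_hinge (a point): On the hinge line of the cover of box_c, in the middle of its width: 45 mm from the box's centre on its -x side, 62.5 mm above the desk. The cover's upper face is 4 mm above the hinge line when shut.
- jar_1: Loose small amber jar with black screw cap and blank paper label, 40 mm across, 50 mm tall, about 60 g, standing in one of the boxes, fully below its rim. Origin: centre of its underside.
- jar_2: Loose small amber jar with black screw cap and blank paper label, 40 mm across, 50 mm tall, about 60 g, standing in one of the boxes, fully below its rim. Origin: centre of its underside.
- spare_jar: Loose bystander: larger amber jar standing on the desk, 54 mm across, 72 mm tall. Origin: centre of its underside. Leave alone.
- tape_roll: Loose bystander: roll of paper tape lying flat, 84 mm across, 24 mm tall. Origin: centre of its underside. Leave alone.
- calculator: Loose bystander: flat grey desk calculator, 140 by 85 by 17 mm, lying on the desk. Origin: centre of its underside. Leave alone.
Not all that is in view belongs to the job. Leave any red look-alike of the jar_2 alone.

How it is judged:
By the outcome, as a careful person would: the job done as asked, in the order asked, and still so for the second after the job is handed in, with the robot touching nothing.
It also fails if it takes over 35 s, if anything falls off the work surface, if the arm or the gripper's body presses on something with over 40 N, if the wrist force passes 120 N, or if a joint passes its speed limit or range.

## Working session

There is one attempt and no reset: what is moved stays moved. The work goes in short steps, Python scripts to look and compute and a tool call to move; the robot and the scene stay as the last step left them, time stands still between calls to the robot, and variables do not carry over. Pictures are saved under pics/ and viewed, and the job is handed in when it is done.

Besides the shell and the picture viewer there is one more tool, called by a JSON object that holds its "op" and its "data". carry_out: Moves the arm, as the interface text tells. Its arguments: {"type":"object","properties":{"rows":{"type":"string"},"newtons":{"type":"number"}},"required":["rows"]}

```bash
ls; mkdir -p pics
python3 - <<'E'
from rig import r
import cv2
s=r.sense();print(s)
for n in("scene","top"):
    im=r.grab_frame(n);cv2.imwrite(f"pics/{n}0.png",im);print(r.get_calibration(n))
E
```

```text
pics
{'clock': 0.0, 'qpos': array([-1.20739880e+00,  3.53651170e-01,  1.63414934e+00,  1.48070202e-05,
        1.15518720e+00, -2.39134041e-03]), 'qvel': array([ 2.79448505e-06,  5.53132139e-04, -2.48082824e-04, -7.92148599e-05,
        4.13663619e-04,  1.08823418e-03]), 'joint_efforts': array([ 4.22282437e-04, -6.05250049e+01, -3.42066979e+01, -7.34922719e-05,
        9.25684551e-03,  4.73123620e-06]), 'eef_pos': array([ 223.40283108, -583.22674032,  252.55326489]), 'tcp_rot': array([-3.14019764e+00, -1.68741530e-05,  3.65782864e-01]), 'contact_force': array([-0.41116633, -0.05283702, -1.26063561]), 'wrist_torque': array([ 0.00399136, -0.02689417, -0.01109566]), 'opening': 0.9991402154233755}
{'intrinsics': array([[365.11892766,   0.        , 262.69463289],
       [  0.        , 365.11892766, 194.36036573],
       [  0.        ,   0.        ,   1.        ]]), 'k1': -0.007469796292265622, 'position': array([1004.33252965,  455.07295376,  842.66696018]), 'rotation': array([ 0.68245131, -0.01300588,  2.40466965])}
{'intrinsics': array([[414.32836109,   0.        , 256.46511334],
       [  0.        , 414.32836109, 187.40704573],
       [  0.        ,   0.        ,   1.        ]]), 'k1': 0.013563042428005705, 'position': array([ 355.15847145,   11.82831375, 1187.76053087]), 'rotation': array([ 2.07833509e-01,  6.48978771e-04, -1.54553934e+00])}
```

View pics/scene0.png

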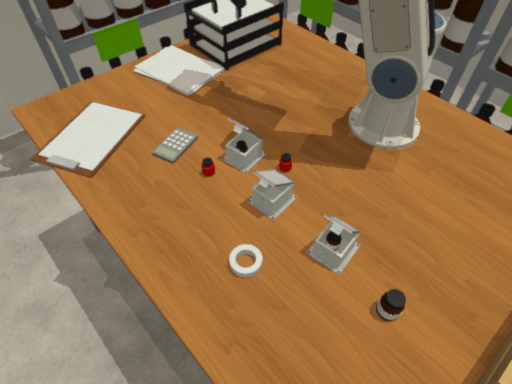

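View pics/top0.png

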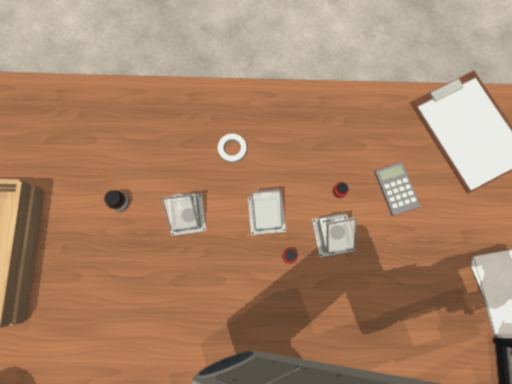

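```bash
python3 - <<'E'
import cv2,numpy as np
t=cv2.imread("pics/top0.png");s=cv2.imread("pics/scene0.png")
a=cv2.resize(t[165:275,150:370],None,fx=3.6,fy=3.6,interpolation=cv2.INTER_CUBIC);cv2.imwrite("pics/topc.png",a)
b=cv2.resize(s[110:280,200:370],None,fx=3.5,fy=3.5,interpolation=cv2.INTER_CUBIC);cv2.imwrite("pics/scenec.png",b)
E
cat > h.py <<'E'
import numpy as np,cv2
from scipy.spatial.transform import Rotation as R
from rig import r
def cam(n):
    c=r.get_calibration(n); return c["intrinsics"],c["k1"],c["position"],R.from_euler("xyz",c["rotation"]).as_matrix()
def proj(n,P):
    K,k,p,M=cam(n);q=(np.atleast_2d(P)-p)@M
    u=np.c_[q[:,0],-q[:,1]]/-q[:,2:3];u=u*(1+k*(u**2).sum(1,keepdims=True))
    return u*K[0,0]+K[:2,2]
def ray(n,px,z):
    K,k,p,M=cam(n);d=cv2.undistortPoints(np.array(px,float).reshape(-1,1,2),K,np.array([k,0,0,0.])).reshape(-1,2)
    v=np.c_[d[:,0],-d[:,1],-np.ones(len(d))]@M.T
    return p+v*((z-p[2])/v[:,2:3])
E
python3 - <<'E'
from h import *
print(ray("scene",[[246,262]],24),ray("top",[[232,148]],24))
print(ray("scene",[[393,300]],72),ray("top",[[115,199]],72))
print(ray("top",[[185,213],[267,211],[334,235]],30))
E
```

```text
[[727.66218632 103.66518427  24.        ]] [[716.59457857  93.39387992  24.        ]]
[[562.78153554 413.1087388   72.        ]] [[548.28449417 404.08365559  72.        ]]
[[ 520.46393849  218.21569359   30.        ]
 [ 531.94094493  -12.68974816   30.        ]
 [ 469.16226943 -200.62969      30.        ]]
```

View pics/topc.png

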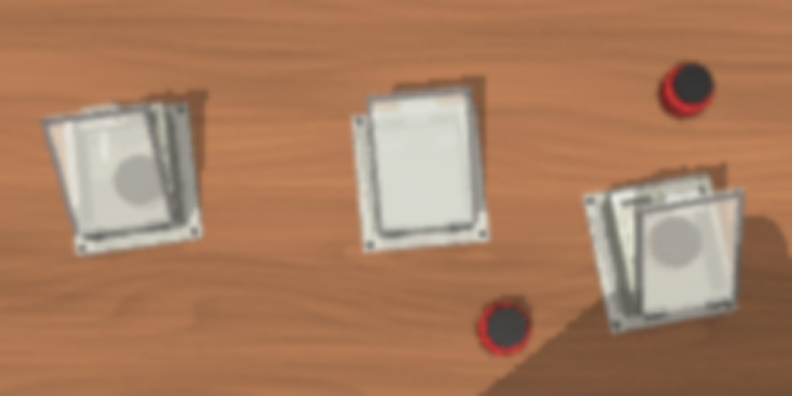

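View pics/scenec.png

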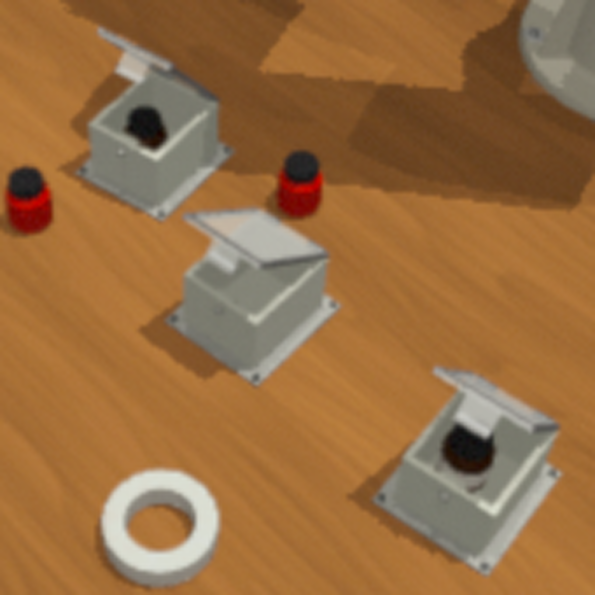

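```bash
cat > fit.py <<'E'
from h import *
from scipy.optimize import least_squares
# corners in box frame: (+-55,+-50,3)
# order top: (-x,+y),( -x,-y),(+x,...)  ; top image: up=+x, left=+y
C=dict(mm=(-55,-50),mp=(-55,50),pp=(55,50),pm=(55,-50))
obs={'L':dict(top=dict(mp=(78,254),mm=(201,237),pm=(186,103)),scene=dict(pm=(375,497),pp=(485,573),mp=(562,472))),
'M':dict(top=dict(pp=(352,114),mp=(366,250),mm=(490,240)),scene=dict(pm=(168,320),pp=(256,383),mp=(340,304))),
'R':dict(top=dict(pp=(585,193),mp=(613,331),mm=(738,310)),scene=dict(pm=(76,172),pp=(161,217),mp=(233,150)))}
S=dict(top=(3.6,(150,165)),scene=(3.5,(200,110)))
def px(n,u): s,o=S[n]; return (np.array(u)+.5)/s-.5+np.array(o)
def pts(x,y,a,z):
    c,s=np.cos(a),np.sin(a); return np.array([[x+c*p-s*q,y+s*p+c*q,z] for p,q in C.values()])
if __name__=="__main__":
  for b,o in obs.items():
    for cams in (("top",),("scene",),("top","scene")):
        def f(v):
            e=[]
            for n in cams:
                P=dict(zip(C,proj(n,pts(*v,3))))
                for k,u in o[n].items(): e+=list(P[k]-px(n,u))
            return np.array(e)
        sol=least_squares(f,[500,dict(L=218,M=-12,R=-200)[b],0])
        print(b,cams,sol.x.round(3),sol.fun.round(1))
E
python3 fit.py
```

```text
L ('top',) [5.21523e+02 2.19026e+02 1.66000e-01] [-0.4  0.2  0.3 -0.   0.1 -0.2]
L ('scene',) [5.20291e+02 2.17850e+02 1.50000e-01] [-0.6 -0.2  0.4  0.1  0.2  0.1]
L ('top', 'scene') [5.21104e+02 2.18277e+02 1.58000e-01] [-0.3  0.2  0.4  0.3  0.5  0.1 -0.6  0.3  0.6  0.4  0.   0.2]
M ('top',) [ 5.28474e+02 -1.22070e+01  1.16000e-01] [ 0.3  0.2 -0.3  0.1  0.1 -0.3]
M ('scene',) [ 5.27612e+02 -1.26180e+01  1.18000e-01] [-0.7 -0.3  0.4  0.3  0.3  0. ]
M ('top', 'scene') [ 5.28106e+02 -1.23200e+01  1.16000e-01] [ 0.3  0.3 -0.3  0.3  0.1 -0.1 -0.8 -0.2  0.3  0.4  0.3  0.2]
R ('top',) [ 4.73579e+02 -2.03437e+02  1.93000e-01] [ 0.1  0.1 -0.1  0.  -0.1 -0.1]
R ('scene',) [ 4.73543e+02 -2.04237e+02  2.07000e-01] [-0.2 -0.3  0.1  0.5  0.1 -0.3]
R ('top', 'scene') [ 4.73575e+02 -2.03589e+02  1.96000e-01] [ 0.1  0.2  0.1  0.1  0.  -0.2 -0.2 -0.4  0.   0.6  0.3  0. ]
```

Run:
```python
from fit import *
box=dict(L=(521.1,218.3,.158),M=(528.1,-12.3,.116),R=(473.6,-203.6,.196))
edge={'L':dict(top=[(42,120),(150,107)],scene=[(433,372),None]),'M':dict(top=[(368,95),(471,87)]),'R':dict(top=[(637,209),(742,190)],scene=[None,None])}
S0=r.sense();print(S0['clock'])
for b,(x,y,a) in box.items():
    c,s=np.cos(a),np.sin(a);M=np.array([[c,-s],[s,c]])
    def P(l,w,n): 
        def g(t): 
            xy=np.array([x,y])+M@np.array([-45+l*np.cos(t)-n*np.sin(t),w]); return [*xy,62.5+l*np.sin(t)+n*np.cos(t)]
        return g
    sol=least_squares(lambda t:np.r_[proj("top",P(112,38,2)(t[0]))[0]-px("top",edge[b]['top'][0]),proj("top",P(112,-38,2)(t[0]))[0]-px("top",edge[b]['top'][1])],[.7])
    t=sol.x[0]
    print(b,t.round(3),sol.fun.round(1),"hinge",(np.array([x,y])+M@[-45,0]).round(1),"tab",np.round(P(100,0,4)(t),1), "scene far corners crop",[((proj("scene",P(112,w,2)(t))[0]-[200,110])*3.5).round() for w in(38,-38)])
p,yaw=S0['eef_pos'],S0['tcp_rot'][2]
x,y,a=box['R'];c,s=np.cos(a),np.sin(a)
for d in (55,95):
    T=np.array([x+c*(d-45),y+s*(d-45)]);D=T-p[:2];cc,ss=np.cos(yaw),np.sin(yaw)
    print("R target centre",d,T.round(1),"tool xy units",np.round([(cc*D[0]+ss*D[1])/30,(ss*D[0]-cc*D[1])/30],2),"turn",np.degrees(yaw-a)/8)
```

```text
0.1
L 0.875 [-0.1  0.1 -0.4 -0.2] hinge [476.7 211.2] tab [537.  220.8 141.8] scene far corners crop [array([533., 426.]), array([434., 365.])]
M 0.631 [-0.3  0.2  0.2 -0.2] hinge [483.4 -17.5] tab [561.3  -8.4 124.7] scene far corners crop [array([259., 265.]), array([182., 214.])]
R 0.901 [ 0.7 -0.5  1.1 -0.3] hinge [ 429.5 -212.4] tab [ 487.3 -200.9  143.4] scene far corners crop [array([168.,  65.]), array([97., 29.])]
R target centre 55 [ 483.4 -201.7] tool xy units [12.64 -8.78] turn 1.2164065897382916
R target centre 95 [ 522.6 -193.9] tool xy units [13.96 -8.55] turn 1.2164065897382916
```

{"op": "carry_out", "data": {"rows": "0 0 0 0 0.6;0 0 0 0 0.6;0 0.9 -0.9 0 0;0 0.9 -0.9 0 0;0 0.9 -0.9 0 0;0 0.9 -0.9 0 0;0 0.9 -0.9 0 0;0 0.9 -0.9 0 0;0 0.9 -0.9 0 0;0 0.9 -0.9 0 0;0 0.9 -0.9 0 0;0 0.9 -0.9 0 0"}}

```text
clock: 1.6
eef_pos: [435.5, -264.6, 253.1]
tcp_rot: [-3.141, 0.0, 0.198]
contact_force: [0.2, -0.2, 0.2]
opening: -0.002
```

```bash
cat > rel.py <<'E'
import sys
from h import *
box=dict(L=(521.1,218.3,.158),M=(528.1,-12.3,.116),R=(473.6,-203.6,.196))
x,y,a=box[sys.argv[1]];s=r.sense();p=s['eef_pos'];c,q=np.cos(a),np.sin(a)
d=p[:2]-[x,y]
print("t",s['clock'],"along from hinge",round(c*d[0]+q*d[1]+45,1),"side",round(-q*d[0]+c*d[1],1),"tipz",round(p[2]-22,1),"rot",s['tcp_rot'].round(3),"box yaw",a,"F",s['contact_force'].round(2),s['opening'])
E
python3 rel.py R
```

```text
t 1.6 along from hinge -4.3 side -52.4 tipz 231.1 rot [-3.141  0.     0.198] box yaw 0.196 F [ 0.16 -0.22  0.24] -0.0017801160262858017
```

{"op": "carry_out", "data": {"rows": "0 0.6 -0.6 0 0;0 0.6 -0.6 0 0;0 0.4 -0.5 0 0;0 0 0 0.8 0;0 0 0 0.8 0;0 0 0 0.6 0;0 0 0 0 0"}}

```text
clock: 2.48
eef_pos: [471.1, -205.9, 186.0]
tcp_rot: [-3.14, 0.003, 0.198]
contact_force: [0.2, -0.6, -0.3]
opening: 0.006
```

```bash
python3 rel.py R;python3 - <<'E'
from h import *
for n in("scene","top"):
    im=r.grab_frame(n);c=im[80:280,180:400] if n=="scene" else im[160:290,250:400]
    cv2.imwrite(f"pics/{n}1.png",cv2.resize(c,None,fx=3,fy=3,interpolation=cv2.INTER_CUBIC))
E
```

```text
t 2.475 along from hinge 42.1 side -1.7 tipz 164.0 rot [-3.14e+00  3.00e-03  1.98e-01] box yaw 0.196 F [ 0.2  -0.63 -0.35] 0.005667633543144237
```

View pics/scene1.png

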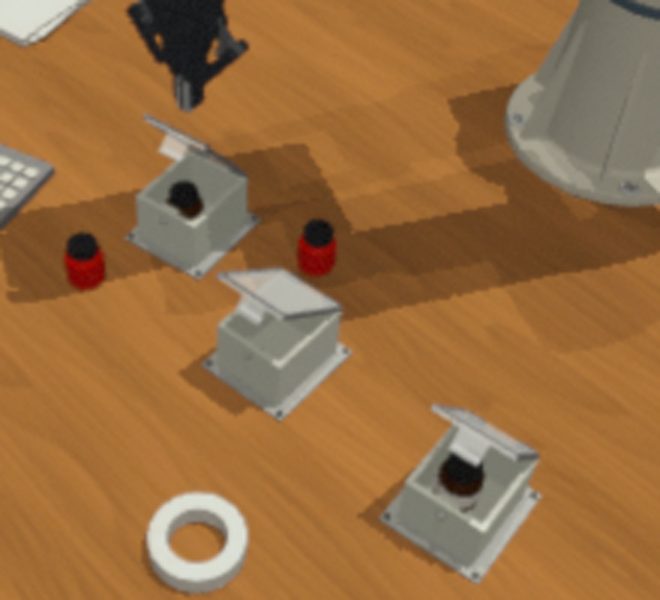

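View pics/top1.png

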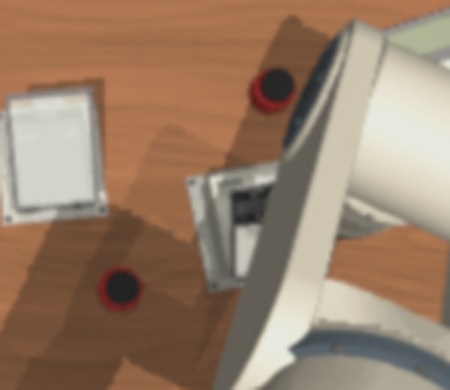

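{"op": "carry_out", "data": {"rows": "0 0.16 0 0.47 0;0 0.17 0 0.4 0;0 0.3 0 0.33 0;0 0.23 0 0.27 0;0 0.2 0 0.27 0;0 0.17 0 0.3 0;0 0.17 0 0.3 0;0 0.13 0 0.27 0;0 0.1 0 0.2 0;0 0 0 0 0"}}

```text
clock: 3.82
eef_pos: [520.3, -196.6, 102.6]
tcp_rot: [-3.142, -0.0, 0.198]
contact_force: [-0.3, -0.0, 0.7]
opening: 0.001
```

```bash
python3 rel.py R
```

```text
t 3.825 along from hinge 92.1 side -2.3 tipz 80.6 rot [-3.142 -0.     0.198] box yaw 0.196 F [-0.27 -0.01  0.69] 0.000975234172012493
```

{"op": "carry_out", "data": {"rows": "0 0 0 0.15 0;0 0 0 0.15 0;0 0 0 0.1 0;0 0 0 0 0"}}

```text
clock: 4.32
eef_pos: [519.9, -196.7, 90.8]
tcp_rot: [3.142, 0.0, 0.198]
contact_force: [0.5, -0.1, -0.7]
opening: -0.003
```

```bash
python3 rel.py R;python3 - <<'E'
from h import *
im=r.grab_frame("scene");c=im[80:190,180:330]
cv2.imwrite(f"pics/scene2.png",cv2.resize(c,None,fx=4,fy=4,interpolation=cv2.INTER_CUBIC))
E
```

```text
t 4.325 along from hinge 91.8 side -2.2 tipz 68.8 rot [3.142 0.    0.198] box yaw 0.196 F [ 0.49 -0.13 -0.69] -0.0029941651285994623
```

View pics/scene2.png

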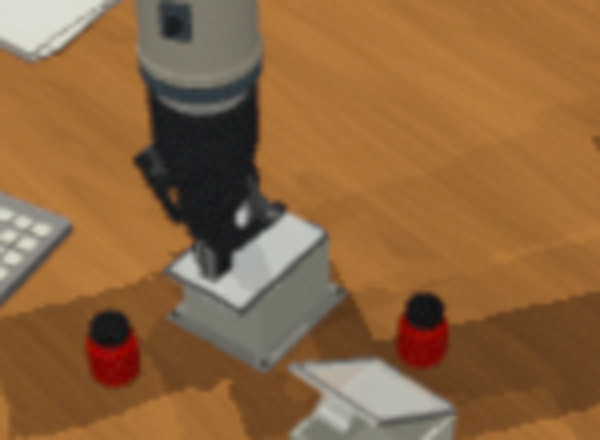

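{"op": "carry_out", "data": {"rows": "0 0 0 0.08 0;0 0 0 0.08 0;0 0 0 0 0"}}

```text
clock: 4.75
eef_pos: [520.0, -196.9, 88.0]
tcp_rot: [3.141, 0.0, 0.198]
contact_force: [-8.2, 3.1, 25.9]
opening: 0.003
```

```bash
python3 rel.py R
```

```text
t 4.75 along from hinge 91.8 side -2.4 tipz 66.0 rot [3.141 0.    0.198] box yaw 0.196 F [-8.22  3.09 25.94] 0.00260242616345131
```

{"op": "carry_out", "data": {"rows": "0 0 0 0 0;0 0 0 -0.3 0;0 0 0 -0.9 0;0 0 0 -0.9 0;0 0 0 -0.9 0;0 0 0 -0.9 0;0 0 0 0 0"}}

```text
clock: 5.62
eef_pos: [521.1, -197.2, 205.0]
tcp_rot: [3.14, -0.003, 0.198]
contact_force: [-1.0, 0.1, -0.2]
opening: 0.001
```

```bash
python3 rel.py R;python3 rel.py L;python3 - <<'E'
from h import *
im=r.grab_frame("scene");c=im[80:190,180:330]
cv2.imwrite(f"pics/scene3.png",cv2.resize(c,None,fx=4,fy=4,interpolation=cv2.INTER_CUBIC))
E
```

```text
t 5.625 along from hinge 92.9 side -2.9 tipz 183.0 rot [ 3.14e+00 -3.00e-03  1.98e-01] box yaw 0.196 F [-0.99  0.12 -0.18] 0.0007438140550050455
t 5.625 along from hinge -20.4 side -410.3 tipz 183.0 rot [ 3.14e+00 -3.00e-03  1.98e-01] box yaw 0.158 F [-0.99  0.12 -0.18] 0.0007438140550050455
```

View pics/scene3.png

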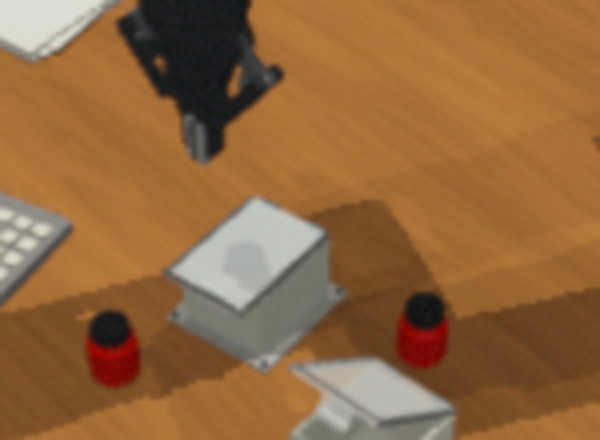

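{"op": "carry_out", "data": {"rows": "0 0 0 -0.3 0.29;0 0.2 -0.9 -0.3 0;0 0.2 -0.9 0 0;0 0.2 -0.9 0 0;0 0.2 -0.9 0 0;0 0.2 -0.9 0 0;0 0.2 -0.9 0 0;0 0.2 -0.9 0 0;0 0.2 -0.9 0 0;0 0.2 -0.9 0 0;0 0.2 -0.9 0 0;0 0.1 -0.9 0 0"}}

```text
clock: 7.18
eef_pos: [534.9, 107.3, 219.5]
tcp_rot: [3.141, 0.002, 0.158]
contact_force: [0.2, -0.5, 0.0]
opening: -0.002
```

```bash
python3 rel.py L
```

```text
t 7.175 along from hinge 41.2 side -111.8 tipz 197.5 rot [3.141e+00 2.000e-03 1.580e-01] box yaw 0.158 F [ 0.16 -0.51  0.01] -0.0017166887352226487
```

{"op": "carry_out", "data": {"rows": "0 0 -0.9 0 0;0 0 -0.9 0 0;0 0 -0.9 0 0;0 0 -0.7 0 0;0 0 -0.3 0.2 0;0 0 0 0.5 0;0 0 0 0.5 0;0 0 0 0 0"}}

```text
clock: 8.18
eef_pos: [517.2, 215.1, 183.3]
tcp_rot: [3.141, 0.003, 0.157]
contact_force: [-0.2, 0.1, 0.4]
opening: -0.001
```

```bash
python3 rel.py L
```

```text
t 8.175 along from hinge 40.7 side -2.6 tipz 161.3 rot [3.141e+00 3.000e-03 1.570e-01] box yaw 0.158 F [-0.15  0.12  0.42] -0.0007507168607109911
```

{"op": "carry_out", "data": {"rows": "0 0.2 -0.08 0.38 0;0 0.17 0 0.4 0;0 0.3 0 0.33 0;0 0.23 0 0.27 0;0 0.2 0 0.27 0;0 0.17 0 0.3 0;0 0.17 0 0.3 0;0 0.13 0 0.27 0;0 0.1 0 0.2 0;0 0 0 0.2 0;0 0 0 0.2 0;0 0 0 0 0"}}

```text
clock: 9.68
eef_pos: [567.4, 226.4, 91.4]
tcp_rot: [-3.142, -0.0, 0.158]
contact_force: [1.3, 0.2, -0.4]
opening: -0.001
```

```bash
python3 rel.py L
```

```text
t 9.675 along from hinge 92.0 side 0.7 tipz 69.4 rot [-3.142 -0.     0.158] box yaw 0.158 F [ 1.34  0.2  -0.36] -0.0009966715645843085
```

{"op": "carry_out", "data": {"rows": "0 0 0 0.1 0;0 0 0 0.09 0;0 0 0 0 0"}}

```text
clock: 10.05
eef_pos: [567.5, 226.6, 88.1]
tcp_rot: [-3.141, -0.001, 0.158]
contact_force: [-7.5, -2.3, 24.1]
opening: 0.005
```

```bash
python3 rel.py L
```

```text
t 10.05 along from hinge 92.1 side 0.9 tipz 66.1 rot [-3.141e+00 -1.000e-03  1.580e-01] box yaw 0.158 F [-7.54 -2.35 24.11] 0.005261075536614835
```

{"op": "carry_out", "data": {"rows": "0 0 0 0 0;0 0 0 -0.3 0;0 0 0 -0.9 0;0 0 0 -0.9 0;0 0 0 -0.9 0;0 -0.3 0 -0.9 0;0 -0.9 0 -0.5 0;0 -0.9 0 0 0;0 -0.9 0 0 0;0 -0.9 0 0 0;0 0 0 0 0;0 0 0 0 0"}}

```text
clock: 11.55
eef_pos: [452.5, 208.3, 218.2]
tcp_rot: [-3.141, -0.001, 0.158]
contact_force: [-0.1, -0.2, 0.3]
opening: 0.003
```

```bash
python3 rel.py L;python3 - <<'E'
from h import *
im=r.grab_frame("scene");c=im[110:330,140:410]
cv2.imwrite(f"pics/scene4.png",cv2.resize(c,None,fx=2.7,fy=2.7,interpolation=cv2.INTER_CUBIC))
im=r.grab_frame("top");cv2.imwrite("pics/top4.png",cv2.resize(im[130:290,90:430],None,fx=2.3,fy=2.3,interpolation=cv2.INTER_CUBIC))
E
```

```text
t 11.55 along from hinge -24.3 side 0.9 tipz 196.2 rot [-3.141e+00 -1.000e-03  1.580e-01] box yaw 0.158 F [-0.1  -0.16  0.31] 0.0028490411834673963
```

View pics/scene4.png

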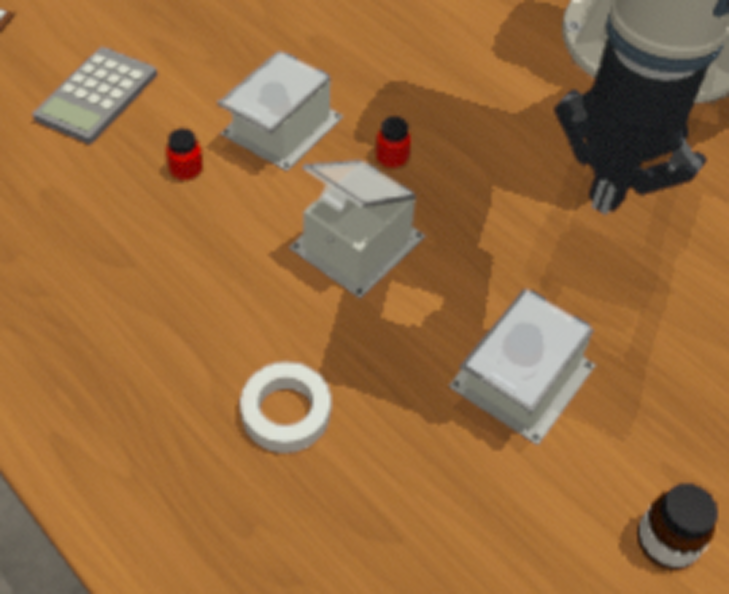

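View pics/top4.png

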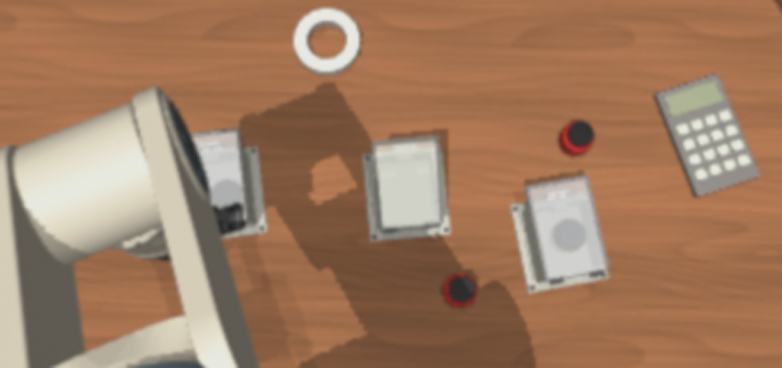

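Run:
```python
from h import *
box=dict(L=(521.1,218.3,.158),R=(473.6,-203.6,.196))
im=r.grab_frame("scene")
for b,(x,y,a) in box.items():
    for th in(0,.06):
        c,s=np.cos(a),np.sin(a);l=112*np.cos(th)-4*np.sin(th)-45;z=62.5+112*np.sin(th)+4*np.cos(th)
        print(b,th,((proj("scene",[[x+c*l-s*w,y+s*l+c*w,z] for w in(38,-38)])-[140,110]+.5)*2.7).round(1).tolist())
r.sign_off()
```

```text
L 0 [[532.0, 412.2], [460.7, 365.4]]
L 0.06 [[533.5, 408.1], [461.8, 361.2]]
R 0 [[269.9, 132.0], [217.5, 103.0]]
R 0.06 [[270.0, 127.5], [217.3, 98.4]]
the job is handed in; nothing more can be done
```

The covers of the two boxes with jars inside are pressed shut. These are the right box at y ≈ -204 mm and the left box at y ≈ +218 mm. The empty middle box still stands open, and I handed the job in at about 11.7 s.

- **Press:** each cover was pushed with the closed fingertips until it stopped at its shut height, with the tip at about 66 mm. The upward force was about 26 N on the right and 24 N on the left, well above the 6–12 N the catch needs. The click itself can't be sensed directly.
- **Holding:** with the arm lifted away, both covers stayed down instead of springing back to about 0.5 rad. That was about 6 s for the right cover and 1.4 s for the left. I compared where the free corners should appear for a fully shut cover with the final scene picture by eye. The right cover matches shut, and I saw nothing on the left that disagreed.
- **Left alone:** the last picture shows both jars as discs under the closed covers. The tape, calculator, spare jar and red look-alikes appear to be where they were. The arm was clear and read about 0.3 N at the end.
- **Disagreement:** my first rough position checks on the tape and spare jar differed by 14 to 17 mm between the two cameras. I put that down to coarse pixel picks. Fits to the box foot corners agreed within about 2 mm, and I used those.

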